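# Shuttle the work board home under a small drill press

## Task

Push the drill press's work board along its rails towards the drill until you feel it drop flat into its locating notch, then push the steel keeper arm round until it lies squarely across the board, so that the board cannot rise when the drill is withdrawn. Only push: never lift the board off its rails, keep off the drill, and leave the other things on the desk where they are.

Things in the scene. Friction and masses are not known exactly. Their poses are not given: they have to be found in the camera images.
- press: Fixed bed of a small drill press: fibreboard base, top 22 mm up, with two parallel aluminium rails. Origin on the desk under the base (x -245..200, y -90..90 mm); x = the way the board slides, to the drill; z up. The rails begin at x = -235 mm, open there. Their ledges (y 37..60 mm either side) run 44 mm above the desk; guide lips (y 51.5..60) reach 48 mm. The channel between them is open.
- step (a point): Start of the locating notch, an upright 6 mm step down in both ledges, on the bed's centre line: at x = -65, y = 0, z = 44 mm of the press. The notch is 174 mm long, its floor 38 mm above the desk, and ends at a fixed stop 48 mm high (x = 109 mm).
- board: Loose cream plastic board, 170 mm (x, along the rails) x 100 x 8 mm, about 0.2 kg, a copper-clad blank 1.6 mm thick on its leading half. Origin: centre of its underside; leading edge x = +85, trailing edge x = -85 mm. Underside 44 mm above the desk on the rails, 38 mm when seated. 1.5 mm free at each side; about 1 N slides it.
- seat (a point): Fixed point: where the board's origin is when it is seated mid-notch (2 mm play each way along the rails): x = 22, y = 0, z = 38 mm of the press, same axes. The board tips nose down as its middle passes the step; its tail drops once its trailing edge is past the step. A finger still pressing hard on that edge can hold the tail up until it backs off.
- keeper (a joint): Angle of the keeper arm, rad. 0: it points back along the rail, clear of the board; grows as it turns inwards over the board (clockwise from above); 1.57 (its stop): squarely across. Stays where left; about 1 N at the post turns it. Its underside is 49 mm above the desk: it passes over a seated board (top 46 mm) and strikes the edge of one not dropped.
- keeper_pivot (a point): Point on the keeper's vertical pivot axis, at the arm's top face, 56 mm above the desk; at x = -43, y = -74 mm of the press. The arm is a flat steel bar 14 mm wide, 7 mm thick and 58 mm long from this axis; a screw head 12 mm across stands 4 mm up on the axis.
- keeper_post (a point): Middle of the upright steel thumb post near the free end of the keeper arm: 12 mm in diameter, 24 mm tall (56 to 80 mm above the desk), 48 mm from the pivot axis.
- drill: Drill and column, fixed; origin and axes are the press's. In that frame: column 50 x 56 mm about x = 155, y = 0, 280 mm high; motor clamp 50 mm in diameter about x = 62, y = 0, 150 to 245 mm above the desk, chuck below, bit tip at 80 mm; feed lever ball at x = 150, y = -100, z = 285 mm. A control box 72 mm high stands at x 119..197, y 32..88 mm. Keep off.
- screwdriver: Loose screwdriver, 180 mm long, blue handle, lying on the desk beside the bed. Bystander.
- bit_jar: Loose clear jar of 44 mm diameter, 55 mm tall, standing on the desk. Origin under its centre. Bystander.
- loco: Loose cream model locomotive, 200 x 32 x 49 mm, standing on its wheels. Origin under its centre, x lengthwise. Bystander.
- mouse: Loose computer mouse, 94 x 56 x 33 mm, black and blue. Origin under its centre. Bystander.
Mind the look-alikes: they are no part of the job. Of the things like the board, leave any that is blue; of the rest the smaller one is meant.

How it is judged:
By the outcome, as a careful person would: the job done as asked, in the order asked, and still so for the second after the job is handed in, with the robot touching nothing.
It also fails if it takes over 48 s, if anything falls off the work surface, if the arm or the gripper's body presses on something with over 40 N, if the wrist force passes 120 N, or if a joint passes its speed limit or range.

## Robot

A 6-joint arm with a two-finger parallel gripper is mounted at the origin on the work surface. World frame = base frame: x ahead of the robot, y to its left, z up, the work surface at z = 0. Lengths are in m, angles in degrees, forces in N, time in s.
With the tool pointing down it reaches from about 0.425 to 1.125 m from the base axis. Payload 14.9 kg.
Tool frame: the origin (TCP) lies at the very end of the fingers, on their centre line; the grasp point (between the pads) lies 19 mm behind it; z points along the fingers, y is the line along which they close (so a half turn about z gives the same grasp; the last joint's range is limited). The gripper opens to 91 mm and grips with 3 to 60 N. Pads are 32 mm wide; open, the fingers measure 118 mm over their backs; the gripper's body (76 mm by 178 mm) begins 60 mm behind the grasp point.
Start: joints at [69.196, 21.709, 99.362, -0, 58.929, -1.908], TCP at [0.227, 0.662, 0.214] pointing down, gripper open.
Joint ranges: [-158.91, 158.91], [-42.39, 125.64], [0.06, 152.35], [-60.88, 240.88], [17.5, 164.5], [-176.32, 176.32]. Speed limits (degrees/s): [108.29, 108.29, 136.94, 180, 180, 180].

## Interface

Orientations are given as a 3x3 rotation matrix whose columns are the frame's x, y, z axes.
In Python, from cell import bot gives the robot as it stands. The module is installed in compiled form; this text tells all that it offers.
- The arm moves only by the tool servo_tool, never from a script. Its argument "commands" is one flat list of numbers, 7 for each row, row after row: the shift along the tool's x, y, z in cm, then the turn, a rotation vector about the tool's x, y, z in rad, then the finger opening in cm, from 0 to 9.12. In form: [tx, ty, tz, ax, ay, az, hand, tx, ty, tz, ax, ay, az, hand, ...]. A call has 1 to 8 rows; each row is the pose to reach, as a shift and turn from the pose commanded when the call began, along the tool's axes at that moment; what a row does not reach only later rows make up. A row lasts 1/12 s, in which the tool goes at most 41.7 mm and 7.16 degrees, less where a joint would pass 70% of its speed; a pose out of reach is approached as far as the arm can. A call with a gripper value outside its range is refused whole. The fingers move at their own pace and stop on an object; "grip_force" is the grip in N (left out, the last holds). Time passes only in rows, so rows that repeat a pose let the fingers close. It gives the time, the measured TCP pose, the force, the opening and the grip force at its end, in the units of the state.
- bot.read_state(): the state, without advancing time (a new reading comes with each control period).
- bot.get_image(name): name is "side" or "top"; returns a dict with "frame" (400x640x3 uint8, red, green, blue), "camera_matrix" (3x3 intrinsics, pixels), "k1" (the pictures are not rectified: a ray, as slopes to the right and down, at radius r is drawn at 1 + k1 r^2 times it, then the intrinsics apply), "origin" and "attitude" of the camera in the world. Camera axes: x right, y up, looking along -z (the intrinsics and any distortion apply to the point x, -y, -z); pixel columns grow to the right and rows downward; lengths in m; the calibration is good to about 2 mm. A picture is of the moment at which its call begins. There is no depth.
- bot.hand_in(): hands the job in; it is judged then, once.
Trained networks look in a picture, given as the dict that the camera call returned (one of the last four; its "shot" number tells which), for a name from the list of things; names that differ only in an ending like _2 or _b are one class to them, and where a whole thing is asked for, a point or a joint stands for the part that bears it (a point fixed in the world has none). Each returns a list of dicts, best first, with "p" (0 to 1); they miss things now and then, are a little off and sometimes report something else, mostly with a low value. They report only what shows in the picture. A call takes as long as a camera call. They do not tell look-alikes from the thing itself.
- bot.look_for(thing, picture): "box" ([left, top, width, height] in pixels, round what is visible of it).
- bot.trace(thing, picture): "mask" (400x640 bool, what is visible of it) and "box" ([left, top, width, height] in pixels, round what is visible of it).
- bot.mark_of(thing, picture): "at" ([column, row] in pixels: a listed point, or the origin of a listed thing).
The state is a dict: "t": time; "joint_pos": joint angles; "qd": joint speeds; "effort": joint torques, N m; "ee_pos": TCP position; "orientation": TCP orientation; "wrist_force": force on the tool from outside, world axes, zero at the start; "wrist_torque": the same for the moment, N m; "grip_width": opening from 0.0 (shut) to 1.0 (fully open); "grip_force": force on a finger pad.
Only numpy, scipy, OpenCV 4.12 (cv2) and the standard library are available. Lean on these libraries where they do the work, as an engineer would, in place of code of your own. Each camera call takes 0.05 s, during which the arm holds its last target. There are 200 camera calls.

## Working session

There is one attempt and no reset: what is moved stays moved. The work goes in short steps, Python scripts to look and compute and a tool call to move; the robot and the scene stay as the last step left them, time stands still between calls to the robot, and variables do not carry over. Pictures are saved under pics/ and viewed, at most 11 in all, crops included, and the job is handed in when it is done.

Besides the shell and the picture viewer there is one more tool, called after "Request:" as name(argument=value, ...) on one line, values as JSON. servo_tool: Moves the arm, as the interface text tells. Its arguments: {"type":"object","properties":{"commands":{"type":"array"},"grip_force":{"type":"number"}},"required":["commands"]}

```bash
mkdir -p pics; cat > h.py <<'E'
import numpy as np, cv2
from cell import bot
def ray(im,px):
    K=np.array(im["camera_matrix"]);k1=im["k1"]
    d=np.array([(px[0]-K[0,2])/K[0,0],(px[1]-K[1,2])/K[1,1]]);u=d.copy()
    for _ in range(30): u=d/(1+k1*(u@u))
    R=np.array(im["attitude"]); v=R@np.array([u[0],-u[1],-1]); return np.array(im["origin"]),v/np.linalg.norm(v)
def atz(im,px,z):
    o,v=ray(im,px); return o+v*(z-o[2])/v[2]
def tri(a,pa,b,pb):
    o1,v1=ray(a,pa);o2,v2=ray(b,pb)
    s=np.linalg.lstsq(np.c_[v1,-v2],o2-o1,rcond=None)[0]
    p,q=o1+s[0]*v1,o2+s[1]*v2; return (p+q)/2,np.linalg.norm(p-q)
def proj(im,P):
    R=np.array(im["attitude"]);c=R.T@(np.array(P)-np.array(im["origin"]));u=np.array([c[0],-c[1]])/-c[2]
    u=u*(1+im["k1"]*(u@u));K=np.array(im["camera_matrix"]);return np.array([K[0,0]*u[0]+K[0,2],K[1,1]*u[1]+K[1,2]])
E
cat > a.py <<'E'
from h import *
np.set_printoptions(precision=3,suppress=True)
ims={n:bot.get_image(n) for n in("side","top")}
for n,im in ims.items():
    cv2.imwrite(f"pics/{n}0.png",im["frame"][:,:,::-1]); print(n,np.array(im["origin"]))
    for t in("press","board","keeper","drill","screwdriver","bit_jar","loco","mouse"):
        print(t,[(np.round(d["box"]).tolist(),round(d["p"],2)) for d in bot.look_for(t,im)[:4]])
    for t in("press","step","board","seat","keeper_pivot","keeper_post"):
        print("mark",t,[(np.round(d["at"],1).tolist(),round(d["p"],2)) for d in bot.mark_of(t,im)[:4]])
s=bot.read_state();print(s["t"],s["ee_pos"],s["orientation"],s["wrist_force"])
E
python3 a.py
```

```text
side [ 0.984 -0.708  1.08 ]
press [([229.0, 182.0, 85.0, 102.0], 0.72), ([233.0, 169.0, 157.0, 138.0], 0.7)]
board [([240.0, 145.0, 60.0, 46.0], 0.78), ([311.0, 173.0, 61.0, 56.0], 0.7), ([320.0, 109.0, 76.0, 36.0], 0.57)]
keeper []
drill [([229.0, 182.0, 81.0, 99.0], 0.7)]
screwdriver [([231.0, 171.0, 160.0, 139.0], 0.19)]
bit_jar [([331.0, 275.0, 16.0, 24.0], 0.95)]
loco [([380.0, 206.0, 40.0, 61.0], 0.59)]
mouse [([204.0, 294.0, 34.0, 37.0], 0.93)]
mark press [([399.7, 244.5], 0.73), ([315.3, 242.1], 0.72)]
mark step [([329.5, 213.7], 0.88), ([313.9, 193.4], 0.73), ([315.7, 240.5], 0.2)]
mark board [([342.2, 199.2], 0.81), ([352.9, 124.6], 0.75), ([272.9, 170.3], 0.7), ([224.4, 316.0], 0.55)]
mark seat [([307.1, 235.3], 0.83)]
mark keeper_pivot [([300.0, 204.4], 0.76), ([343.6, 198.0], 0.23)]
mark keeper_post [([316.3, 192.6], 0.5)]
top [0.478 0.039 1.156]
press [([244.0, 140.0, 196.0, 91.0], 0.89), ([440.0, 191.0, 28.0, 39.0], 0.73)]
board [([257.0, 246.0, 52.0, 68.0], 0.67), ([123.0, 182.0, 90.0, 102.0], 0.61), ([255.0, 154.0, 71.0, 43.0], 0.56)]
keeper [([296.0, 202.0, 30.0, 10.0], 0.68)]
drill [([359.0, 166.0, 78.0, 68.0], 0.59)]
screwdriver [([336.0, 229.0, 62.0, 25.0], 0.79)]
bit_jar [([376.0, 118.0, 17.0, 20.0], 0.83)]
loco [([256.0, 101.0, 80.0, 17.0], 0.85)]
mouse [([439.0, 191.0, 31.0, 39.0], 0.86), ([375.0, 119.0, 16.0, 20.0], 0.72)]
mark press [([339.0, 183.7], 0.91), ([322.7, 208.4], 0.55)]
mark step [([315.5, 175.5], 0.73)]
mark board [([284.4, 282.9], 0.86), ([169.7, 229.9], 0.68), ([290.6, 174.5], 0.59)]
mark seat [([349.6, 179.4], 0.76)]
mark keeper_pivot [([320.2, 210.1], 0.75)]
mark keeper_post [([304.9, 203.8], 0.67)]
1.5 [0.227 0.662 0.214] [[-0.946  0.324 -0.   ]
 [ 0.324  0.946 -0.   ]
 [-0.    -0.    -1.   ]] [-0.496  0.078 -0.097]
```

```bash
python3 - <<'E'
import cv2
for n,(x,y,w,h) in {"side":(190,90,250,250),"top":(110,90,370,240)}.items():
    i=cv2.imread(f"pics/{n}0.png")[y:y+h,x:x+w]
    s=2.16 if n=="top" else 2.4
    cv2.imwrite(f"pics/{n}0c.png",cv2.resize(i,None,fx=s,fy=s,interpolation=cv2.INTER_CUBIC))
E
```

```text
(no output)
```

View pics/side0c.png

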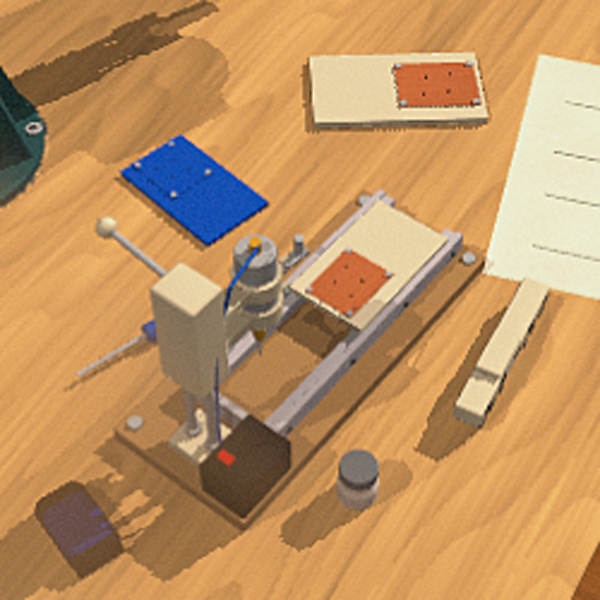

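View pics/top0c.png

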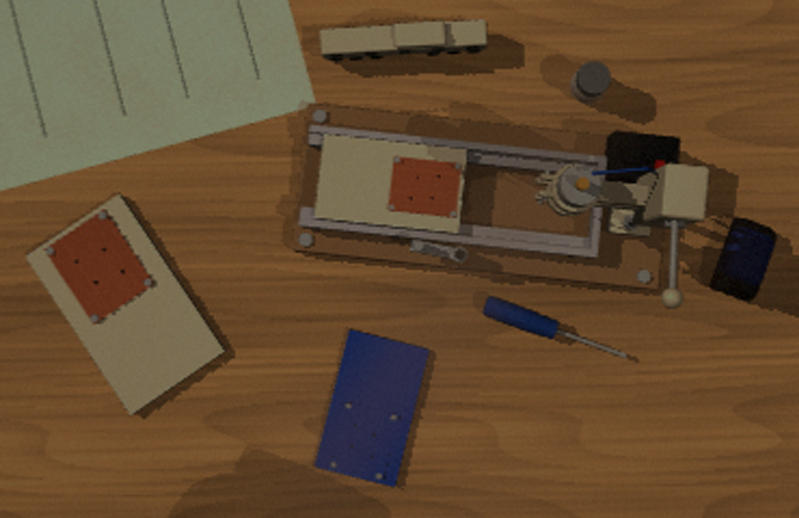

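The side crop shows the board with its copper patch on the rails at about (342,197). Its nose points to the drill, and the keeper post is at (314,192).

Things that could be taken for the board, in the top view:
- (290,174): cream, on the rails. It is the smaller cream one, so this is my choice.
- (170,230): cream and larger, lying on the desk. Leave it.
- (284,283): blue. Leave it.

```bash
cat > fit.py <<'E'
from h import *
from scipy.optimize import least_squares
np.set_printoptions(precision=4,suppress=True)
S,T=bot.get_image("side"),bot.get_image("top")
c=lambda o,s,p:(o[0]+p[0]/s,o[1]+p[1]/s)
sc=lambda *p:c((190,90),2.4,p); tc=lambda *p:c((110,90),2.16,p)
obs=[(S,(315.3,242.1),(0,0,0)),(S,(329.5,213.7),(-65,0,44)),(S,(307.1,235.3),(22,0,38)),(S,(300,204.4),(-43,-74,56)),
(T,(339,183.7),(0,0,0)),(T,(315.5,175.5),(-65,0,44)),(T,(349.6,179.4),(22,0,38)),(T,(320.2,210.1),(-43,-74,56)),
(T,tc(309,102),(-245,90,22)),(T,tc(287,250),(-245,-90,22)),(T,tc(657,291),(200,-90,22)),
(S,sc(115,432),(200,-90,22)),(S,sc(245,519),(200,90,22)),(S,sc(487,262),(-245,90,22))]
def W(p,q):
    x,y,z=np.array(q)/1000.;C,s=np.cos(p[2]),np.sin(p[2]);return [p[0]+C*x-s*y,p[1]+s*x+C*y,z]
f=lambda p:np.concatenate([proj(i,W(p,q))-u for i,u,q in obs])
g0=atz(T,(339,183.7),0)
r=least_squares(f,[g0[0],g0[1],np.arctan2(*(atz(T,(349.6,179.4),.038)-atz(T,(315.5,175.5),.044))[1::-1])],loss="soft_l1",x_scale=[.01,.01,.02])
P=r.x;np.save("P.npy",P);print(P,np.degrees(P[2]));print(f(P).reshape(-1,2).round(1).tolist())
# board in the press frame
for a,b in [((169.7,229.9),None)]:pass
bp,e=tri(S,(342.2,199.2),T,(290.6,174.5));print("board tri",bp,e)
pp,e2=tri(S,sc(298,240),T,(304.9,203.8));print("post tri",pp,e2)
inv=lambda w:np.array([[np.cos(P[2]),np.sin(P[2])],[-np.sin(P[2]),np.cos(P[2])]])@(np.array(w[:2])-P[:2])*1000
print("press frame board",inv(bp),"post",inv(pp))
for n,i,k in(("side",S,sc),("top",T,tc)):
    off,s=((190,90),2.4) if n=="side" else((110,90),2.16)
    im=cv2.imread(f"pics/{n}0c.png")
    d=lambda q:tuple(int(v) for v in (proj(i,W(P,q))-off)*s)
    L=lambda qs,col:[cv2.line(im,d(a),d(b),col,1) for a,b in zip(qs,qs[1:]+qs[:1])]
    L([(-245,-90,22),(200,-90,22),(200,90,22),(-245,90,22)],(0,255,0))
    for m in(1,-1):L([(-235,60*m,48),(109,60*m,48),(109,51.5*m,48),(-235,51.5*m,48)],(255,255,0))
    b=inv(bp)[0];L([(b-85,-50,52),(b+85,-50,52),(b+85,50,52),(b-85,50,52)],(0,0,255))
    cv2.circle(im,d((-43,-74,56)),4,(255,0,255),1);cv2.circle(im,d((-91,-74,80)),4,(255,0,255),1)
    cv2.imwrite(f"pics/{n}1o.png",im)
a,b=cv2.imread("pics/side1o.png"),cv2.imread("pics/top1o.png")
cv2.imwrite("pics/o1.png",cv2.resize(np.vstack([a[170:530,90:500],b[80:320,270:680]]),(410,600)))
E
python3 fit.py
```

```text
[ 0.5777 -0.0422 -1.6955] -97.14506974165147
[[-1.1, -1.9], [-0.3, 1.3], [1.8, 1.7], [2.5, -0.5], [0.9, -1.5], [0.3, 2.5], [-0.1, 2.4], [1.2, -2.5], [-2.3, 0.0], [-0.1, 0.0], [-0.5, -0.6], [-1.1, -2.2], [-0.4, 1.4], [0.1, -3.1]]
board tri [0.593  0.0847 0.0511] 0.004705096737361052
post tri [0.52   0.0514 0.0781] 0.00224792199045346
press frame board [-127.8108   -0.5631] post [-85.6515 -68.8977]
```

View pics/o1.png

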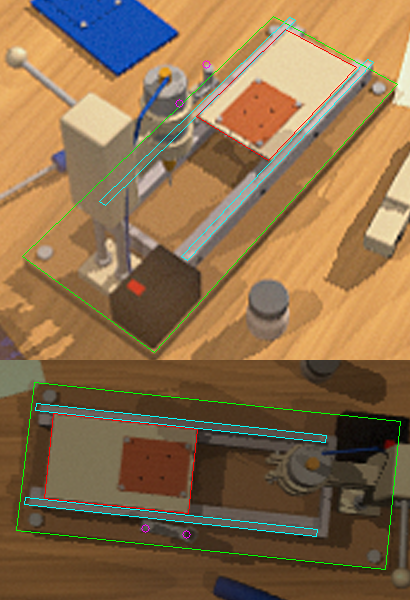

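The overlay matches both views: base outline, rails, board (origin at press x≈-128) and the keeper at ~0. The press x axis points along world (-0.12, -0.99). I'll approach the spot behind the board's trailing edge, at press (-250, 0).

```bash
cat > go.py <<'E'
# usage: go.py px py z(mm, press frame) [yaw offset deg]: prints shift (cm), az, for the tool frame now
import sys
from h import *
from scipy.spatial.transform import Rotation as Ro
P=np.load("P.npy");s=bot.read_state();R=np.array(s["orientation"]);p=np.array(s["ee_pos"])
C,S_=np.cos(P[2]),np.sin(P[2]);A=np.array([[C,-S_,0],[S_,C,0],[0,0,1]])
o=np.array([P[0],P[1],0])
print("t",s["t"],"press mm",(A.T@(p-o)*1000).round(1),"F press",(A.T@np.array(s["wrist_force"])).round(2),"grip",s["grip_width"])
if len(sys.argv)>3:
    q=o+A@(np.array(sys.argv[1:4],float)/1000);yo=np.radians(float(sys.argv[4])) if len(sys.argv)>4 else 0
    y=A@np.array([-np.sin(yo),np.cos(yo),0]);z=np.array([0,0,-1.]);D=np.c_[np.cross(y,z),y,z]
    print("target",q.round(3),"shift cm",(R.T@(q-p)*100).round(2),"rot",Ro.from_matrix(R.T@D).as_rotvec().round(3))
E
python3 go.py -255 0 120
```

```text
t 1.6 press mm [-655.3 -435.9  213.9] F press [ 0.46 -0.17  0.09] grip 1.002852887147421
target [0.609 0.211 0.12 ] shift cm [-50.83 -30.32   9.39] rot [-0.     0.     1.366]
```

Request:
servo_tool(commands=[-25,-15,4,0,0,0.68,2,-25,-15,4,0,0,0.68,2,-25,-15,4,0,0,0.68,2,-25,-15,4,0,0,0.68,2,-25,-15,4,0,0,0.68,2,-25,-15,4,0,0,0.68,2,-25,-15,4,0,0,0.68,2,-25,-15,4,0,0,0.68,2], grip_force=20)

```text
t: 2.27
ee_pos: [0.4174, 0.435, 0.1731]
orientation: [[-0.529, 0.849, -0.0], [0.849, 0.529, -0.001], [-0.001, -0.001, -1.0]]
wrist_force: [-1.0, -0.3, -0.4]
grip_width: 0.447
grip_force: 0.0
```

```bash
python3 go.py -255 0 120
```

```text
t 2.2667 press mm [-453.6 -218.4  173.1] F press [ 0.46 -0.97 -0.4 ] grip 0.44732795126511415
target [0.609 0.211 0.12 ] shift cm [-29.17   4.44   5.33] rot [-0.001  0.001  0.682]
```

Request:
servo_tool(commands=[-29.2,4.4,5.3,0,0,0.682,2,-29.2,4.4,5.3,0,0,0.682,2,-29.2,4.4,5.3,0,0,0.682,2,-29.2,4.4,5.3,0,0,0.682,2,-29.2,4.4,5.3,0,0,0.682,2,-29.2,4.4,5.3,0,0,0.682,2,-29.2,4.4,5.3,0,0,0.682,2,-29.2,4.4,5.3,0,0,0.682,2])

```text
t: 2.93
ee_pos: [0.6101, 0.2118, 0.1201]
orientation: [[0.124, 0.992, 0.0], [0.992, -0.124, -0.0], [-0.0, 0.0, -1.0]]
wrist_force: [-0.8, 0.1, -0.8]
grip_width: 0.222
grip_force: 0.0
```

```bash
python3 go.py -255 0 36; python3 - <<'E'
from h import *
P=np.load("P.npy");C,s=np.cos(P[2]),np.sin(P[2])
T,S=bot.get_image("top"),bot.get_image("side")
a=cv2.resize(T["frame"][130:240,200:400],None,fx=3,fy=3,interpolation=3)
b=cv2.resize(S["frame"][140:240,280:480],None,fx=3,fy=3,interpolation=3)
cv2.imwrite("pics/2.png",np.vstack([a,b])[:600,:,::-1])
E
```

```text
t 2.9333 press mm [-256.     0.6  120.1] F press [-0.02 -0.81 -0.76] grip 0.22200795144631327
target [0.609 0.211 0.036] shift cm [-0.1  -0.06  8.41] rot [0.    0.    0.001]
```

View pics/2.png

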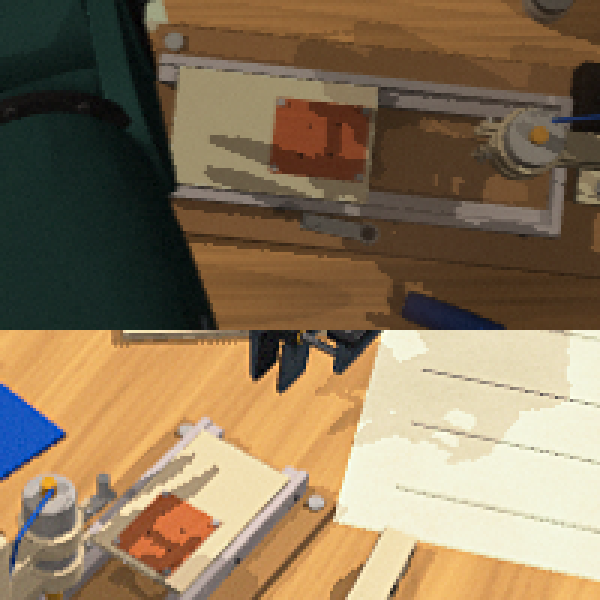

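This close view confirms my choice: cream board, copper patch towards the drill, on the rails. The fingers hang behind its trailing edge. I'll lower them, then feel for contact along tool -x.

Request:
servo_tool(commands=[0,0,4,0,0,0,2,0,0,7.5,0,0,0,2,0,-0.1,8.4,0,0,0,2,0,-0.1,8.4,0,0,0,2,-1,-0.1,8.4,0,0,0,2,-1.5,-0.1,8.4,0,0,0,2,-1.5,-0.1,8.4,0,0,0,2])

```text
t: 3.62
ee_pos: [0.6052, 0.2003, 0.0389]
orientation: [[0.121, 0.993, 0.002], [0.993, -0.121, 0.001], [0.001, 0.002, -1.0]]
wrist_force: [0.2, 0.3, 0.0]
grip_width: 0.217
grip_force: 0.0
```

Request:
servo_tool(commands=[-0.3,0,0,0,0,0,2,-0.6,0,0,0,0,0,2,-0.9,0,0,0,0,0,2,-1.2,0,0,0,0,0,2,-1.5,0,0,0,0,0,2,-1.8,0,0,0,0,0,2,-2.1,0,0,0,0,0,2,-2.4,0,0,0,0,0,2])

```text
t: 4.28
ee_pos: [0.6018, 0.1768, 0.0371]
orientation: [[0.121, 0.993, 0.0], [0.993, -0.121, 0.0], [0.0, 0.0, -1.0]]
wrist_force: [-0.2, 2.2, 2.8]
grip_width: 0.218
grip_force: 1.5
```

```bash
python3 go.py
```

```text
t 4.2833 press mm [-220.3   -3.3   37.1] F press [-2.19 -0.43  2.83] grip 0.21832396000783383
```

Request:
servo_tool(commands=[-0.6,0.2,0,0,0,0,2,-1.2,0.3,0,0,0,0,2,-1.8,0.3,0,0,0,0,2,-2.4,0.3,0,0,0,0,2,-3.0,0.3,0,0,0,0,2,-3.6,0.3,0,0,0,0,2,-4.2,0.3,0,0,0,0,2,-4.8,0.3,0,0,0,0,2])

```text
t: 4.95
ee_pos: [0.5981, 0.1283, 0.0366]
orientation: [[0.121, 0.993, -0.001], [0.993, -0.121, -0.0], [-0.0, -0.001, -1.0]]
wrist_force: [-2.8, 4.0, 1.2]
grip_width: 0.218
grip_force: 2.1
```

Request:
servo_tool(commands=[-0.6,0,0,0,0,0,2,-1.2,0,0,0,0,0,2,-1.8,0,0,0,0,0,2,-2.4,0,0,0,0,0,2,-3.0,0,0,0,0,0,2,-3.6,0,0,0,0,0,2,-4.0,0,0,0,0,0,2,-4.0,0,0,0,0,0,2])

```text
t: 5.62
ee_pos: [0.5935, 0.0882, 0.0367]
orientation: [[0.121, 0.993, -0.001], [0.993, -0.121, -0.0], [-0.0, -0.001, -1.0]]
wrist_force: [0.4, 0.7, 1.1]
grip_width: 0.219
grip_force: 0.0
```

```bash
python3 go.py; python3 - <<'E'
from h import *
T,S=bot.get_image("top"),bot.get_image("side")
a=cv2.resize(T["frame"][130:240,200:400],None,fx=3,fy=3,interpolation=3)
b=cv2.resize(S["frame"][160:250,240:440],None,fx=3,fy=3,interpolation=3)
cv2.imwrite("pics/3.png",np.vstack([a,b])[:600,:,::-1])
E
```

```text
t 5.6167 press mm [-131.3   -0.5   36.7] F press [-0.72  0.3   1.08] grip 0.2189246186335925
```

View pics/3.png

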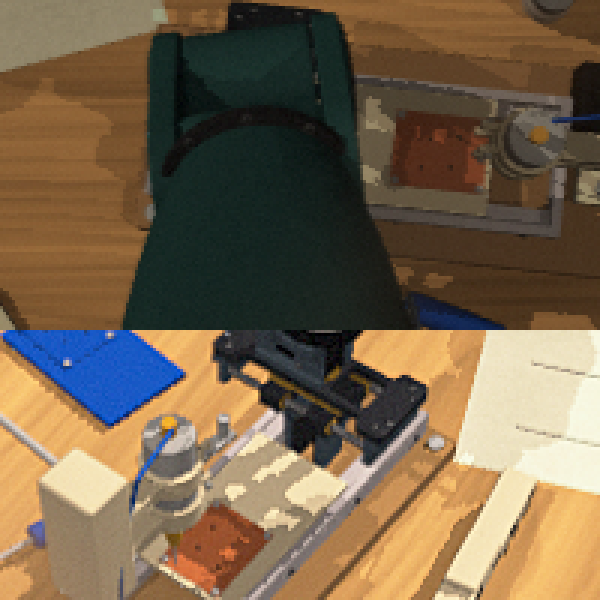

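The board has slid on: its nose is now under the drill, at top-view pixel (363,182). About 50 mm remain, so I'll go slower from here.

Request:
servo_tool(commands=[-0.5,0,0,0,0,0,2,-1.0,0,0,0,0,0,2,-1.5,0,0,0,0,0,2,-2.0,0,0,0,0,0,2,-2.5,0,0,0,0,0,2,-3.0,0,0,0,0,0,2,-3.5,0,0,0,0,0,2,-3.5,0,0,0,0,0,2])

```text
t: 6.38
ee_pos: [0.5896, 0.0536, 0.0369]
orientation: [[0.121, 0.993, -0.0], [0.993, -0.121, -0.0], [-0.0, -0.0, -1.0]]
wrist_force: [-0.7, 0.1, 0.5]
grip_width: 0.22
grip_force: 0.0
```

Request:
servo_tool(commands=[-0.15,0,0,0,0,0,2,-0.3,0,0,0,0,0,2,-0.45,0,0,0,0,0,2,-0.6,0,0,0,0,0,2,-0.7,0,0,0,0,0,2,-0.8,0,0,0,0,0,2])

```text
t: 6.88
ee_pos: [0.5887, 0.0465, 0.0369]
orientation: [[0.121, 0.993, -0.0], [0.993, -0.121, 0.0], [0.0, -0.0, -1.0]]
wrist_force: [-0.5, 0.5, 0.0]
grip_width: 0.216
grip_force: 0.4
```

```bash
python3 go.py
```

```text
t 6.8833 press mm [-89.4  -0.1  36.9] F press [-0.42 -0.6   0.03] grip 0.2156457279328735
```

Request:
servo_tool(commands=[-0.1,0,0,0,0,0,2,-0.2,0,0,0,0,0,2,-0.3,0,0,0,0,0,2,-0.4,0,0,0,0,0,2])

```text
t: 7.22
ee_pos: [0.5882, 0.0425, 0.0369]
orientation: [[0.121, 0.993, -0.0], [0.993, -0.121, -0.0], [-0.0, -0.0, -1.0]]
wrist_force: [0.1, 1.1, -0.2]
grip_width: 0.219
grip_force: 0.4
```

Request:
servo_tool(commands=[-0.1,0,0,0,0,0,2,-0.2,0,0,0,0,0,2,-0.3,0,0,0,0,0,2])

```text
t: 7.47
ee_pos: [0.5879, 0.0395, 0.0369]
orientation: [[0.121, 0.993, 0.0], [0.993, -0.121, 0.0], [0.0, 0.0, -1.0]]
wrist_force: [-0.1, 1.6, -0.4]
grip_width: 0.217
grip_force: 0.4
```

Request:
servo_tool(commands=[-0.1,0,0,0,0,0,2,-0.2,0,0,0,0,0,2])

```text
t: 7.63
ee_pos: [0.5876, 0.0376, 0.0369]
orientation: [[0.121, 0.993, 0.0], [0.993, -0.121, -0.0], [0.0, 0.0, -1.0]]
wrist_force: [0.7, 0.4, -0.7]
grip_width: 0.22
grip_force: 0.2
```

```bash
cat > shot.py <<'E'
import sys
from h import *
n=sys.argv[1]
T,S=bot.get_image("top"),bot.get_image("side")
a=cv2.resize(T["frame"][130:240,250:450],None,fx=3,fy=3,interpolation=3)
b=cv2.resize(S["frame"][160:250,240:440],None,fx=3,fy=3,interpolation=3)
cv2.imwrite(f"pics/{n}.png",np.vstack([a,b])[:600,:,::-1])
P=np.load("P.npy");C,s=np.cos(P[2]),np.sin(P[2])
inv=lambda w:(np.array([[C,s],[-s,C]])@(w[:2]-P[:2])*1000).round(1)
for nm,i in(("side",S),("top",T)):
    for t,z in(("board",.038),("keeper_pivot",.056),("keeper_post",.068)):
        print(nm,t,[(inv(atz(i,d["at"],z)).tolist(),round(d["p"],2)) for d in bot.mark_of(t,i)[:3]])
E
python3 go.py; python3 shot.py 4
```

```text
t 7.6333 press mm [-80.4  -0.   36.9] F press [-0.45  0.6  -0.73] grip 0.22015058976074678
side board [([-98.9, -241.7], 0.89), ([25.6, 0.9], 0.74), ([-425.6, -161.7], 0.73)]
side keeper_pivot [([-47.3, -84.7], 0.72)]
side keeper_post [([-82.8, -69.6], 0.62)]
top board [([-414.7, -173.8], 0.89), ([29.5, 6.1], 0.75)]
top keeper_pivot [([-133.8, 154.9], 0.21)]
top keeper_post []
```

View pics/4.png

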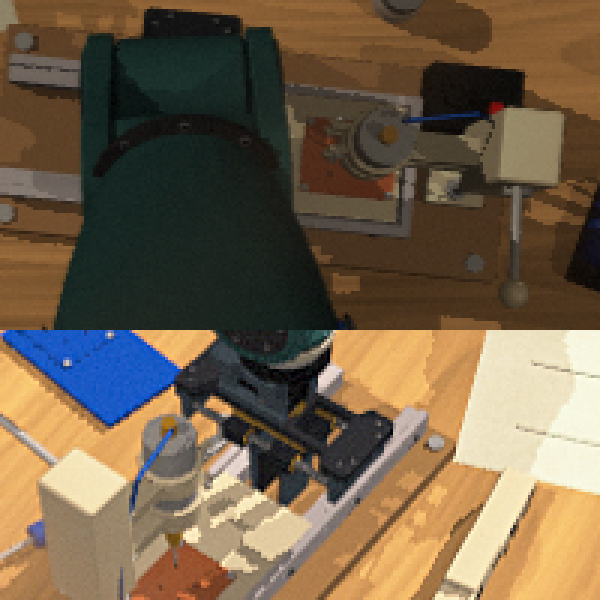

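The board's nose is nearly at the stop. I'll keep creeping until the force rises, then back off.

Request:
servo_tool(commands=[-0.1,0,0,0,0,0,2,-0.1,0,0,0,0,0,2])

```text
t: 8.2
ee_pos: [0.5876, 0.0366, 0.037]
orientation: [[0.121, 0.993, 0.0], [0.993, -0.121, 0.0], [0.0, 0.0, -1.0]]
wrist_force: [-0.2, 0.5, -0.9]
grip_width: 0.218
grip_force: 0.3
```

Request:
servo_tool(commands=[-0.1,0,0,0,0,0,2,-0.1,0,0,0,0,0,2])

```text
t: 8.37
ee_pos: [0.5874, 0.0356, 0.037]
orientation: [[0.121, 0.993, 0.0], [0.993, -0.121, 0.0], [0.0, 0.0, -1.0]]
wrist_force: [-0.7, 0.5, -0.0]
grip_width: 0.218
grip_force: 0.3
```

Request:
servo_tool(commands=[-0.1,0,0,0,0,0,2,-0.1,0,0,0,0,0,2])

```text
t: 8.53
ee_pos: [0.5873, 0.0346, 0.0369]
orientation: [[0.121, 0.993, 0.0], [0.993, -0.121, 0.0], [0.0, 0.0, -1.0]]
wrist_force: [0.9, 0.9, 0.1]
grip_width: 0.22
grip_force: 0.2
```

Request:
servo_tool(commands=[-0.1,0,0,0,0,0,2,-0.1,0,0,0,0,0,2])

```text
t: 8.7
ee_pos: [0.5875, 0.0339, 0.0371]
orientation: [[0.121, 0.993, 0.001], [0.993, -0.121, 0.0], [0.001, 0.001, -1.0]]
wrist_force: [1.9, 3.2, -0.3]
grip_width: 0.22
grip_force: 2.2
```

Request:
servo_tool(commands=[-0.1,0,0,0,0,0,2,-0.1,0,0,0,0,0,2])

```text
t: 8.87
ee_pos: [0.5878, 0.0336, 0.0372]
orientation: [[0.121, 0.993, 0.002], [0.993, -0.121, 0.001], [0.002, 0.001, -1.0]]
wrist_force: [3.2, 12.9, -0.4]
grip_width: 0.222
grip_force: 6.8
```

Request:
servo_tool(commands=[-0.1,0,0,0,0,0,2,-0.1,0,0,0,0,0,2])

```text
t: 9.03
ee_pos: [0.5878, 0.0334, 0.0373]
orientation: [[0.122, 0.993, 0.002], [0.993, -0.122, 0.002], [0.003, 0.002, -1.0]]
wrist_force: [3.8, 22.8, -1.3]
grip_width: 0.225
grip_force: 11.7
```

Force has risen to 23 N, so the board is against the stop. I'll back off and rise.

Request:
servo_tool(commands=[0.8,0,0,0,0,0,2,2,0,0,0,0,0,2,3.5,0,-2,0,0,0,1,6,0,-6,0,0,0,0,9,0,-9,0,0,0,0,12,0,-10,0,0,0,0,15,0,-10,0,0,0,0,15,0,-10,0,0,0,0])

```text
t: 9.7
ee_pos: [0.6062, 0.1853, 0.1386]
orientation: [[0.118, 0.993, 0.003], [0.993, -0.118, 0.001], [0.002, 0.003, -1.0]]
wrist_force: [0.6, -0.2, -1.2]
grip_width: 0.005
grip_force: 0.0
```

```bash
python3 go.py; python3 shot.py 5
```

```text
t 9.7 press mm [-229.2    0.   138.6] F press [ 0.13  0.59 -1.19] grip 0.005048261920943882
side board [([-99.9, -248.4], 0.73), ([20.3, -9.4], 0.62), ([-422.4, -159.5], 0.55)]
side keeper_pivot [([-43.5, -82.2], 0.56)]
side keeper_post [([-92.6, -71.2], 0.45), ([45.7, 3.6], 0.32)]
top board [([-420.2, -170.8], 0.87), ([-120.6, -264.0], 0.69), ([28.9, 8.9], 0.67)]
top keeper_pivot [([-39.1, -86.2], 0.71), ([-63.1, -3.8], 0.18)]
top keeper_post [([-94.2, -63.4], 0.52)]
```

View pics/5.png

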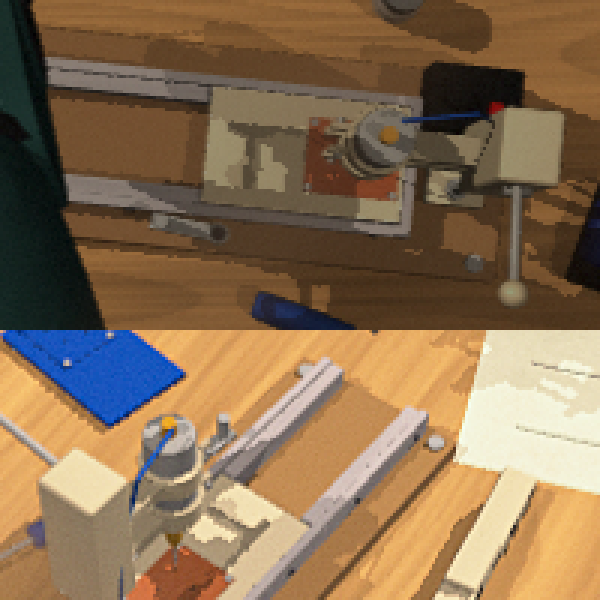

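The board lies along the floor of its notch, with its trailing edge at top crop (207,145), by the step. The keeper still points back along the rail: pivot at (218,233), post near (160,218). Next I'll stage the closed fingers outside the post.

```bash
python3 go.py -98 -120 66
```

```text
t 10.1 press mm [-223.6   -0.6  136.6] F press [ 0.82  0.63 -0.17] grip 0.0009802394306879082
target [0.471 0.07  0.066] shift cm [-12.52 -11.97   7.07] rot [-0.001  0.     0.003]
```

Request:
servo_tool(commands=[-3,-3.5,0,0,0,0,0,-6,-7,0,0,0,0,0,-9,-10,0,0,0,0,0,-12.5,-12,0,0,0,0,0,-12.5,-12,3,0,0,0,0,-12.5,-12,6,0,0,0,0,-12.5,-12,7,0,0,0,0,-12.5,-12,7,0,0,0,0])

```text
t: 10.77
ee_pos: [0.4694, 0.0705, 0.0651]
orientation: [[0.121, 0.993, -0.004], [0.993, -0.121, -0.0], [-0.001, -0.004, -1.0]]
wrist_force: [-0.4, -0.1, -0.2]
grip_width: 0.007
grip_force: 0.0
```

```bash
python3 go.py -97 -93.5 66; python3 shot.py 6
```

```text
t 10.7667 press mm [ -98.3 -121.5   65.1] F press [ 0.16 -0.4  -0.2 ] grip 0.007240594965890977
target [0.497 0.066 0.066] shift cm [-0.14  2.79 -0.1 ] rot [-0.004  0.001  0.003]
side board [([-107.7, -244.4], 0.93), ([-415.5, -156.6], 0.91), ([23.6, -6.4], 0.68)]
side keeper_pivot [([-48.3, -82.4], 0.92)]
side keeper_post [([-85.7, -66.0], 0.44)]
top board [([34.4, 6.3], 0.67)]
top keeper_pivot [([-33.4, -76.3], 0.58)]
top keeper_post []
```

View pics/6.png

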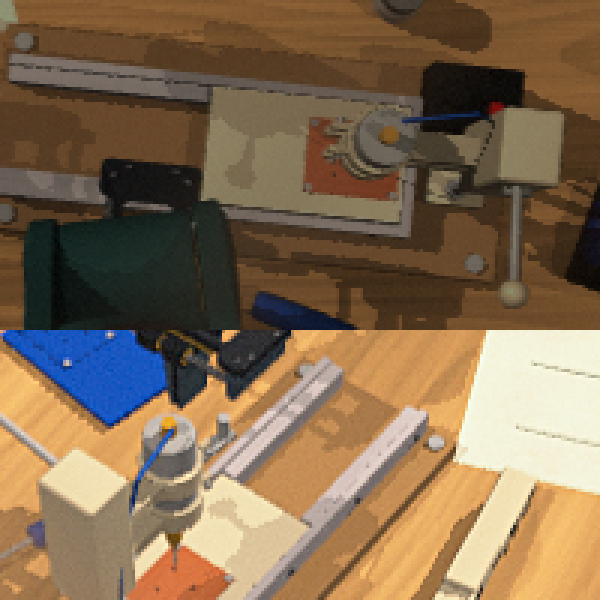

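The board lies flat between the rails. The fingers are outside the post, at side crop (185,395), with the post at (222,430). Now I'll feel for the post along +y and then push it round.

Request:
servo_tool(commands=[0,0.8,0,0,0,0,0,0,1.6,0,0,0,0,0,0,2.1,0,0,0,0,0,0,2.4,0,0,0,0,0,0,2.7,0,0,0,0,0,0,3.0,0,0,0,0,0,0,3.3,0,0,0,0,0])

```text
t: 11.75
ee_pos: [0.5037, 0.0669, 0.0668]
orientation: [[0.121, 0.993, -0.0], [0.993, -0.121, -0.0], [-0.0, -0.0, -1.0]]
wrist_force: [-1.4, 0.0, -0.2]
grip_width: 0.007
grip_force: 0.0
```

```bash
python3 go.py -98.6 -69.5 66;python3 go.py -96.9 -58.1 66;python3 go.py -88.5 -48.4 66
```

```text
t 11.75 press mm [-99.1 -86.9  66.8] F press [ 0.17 -1.37 -0.18] grip 0.006578552395704712
target [0.521 0.064 0.066] shift cm [-0.05  1.74  0.08] rot [-0.     0.     0.004]
t 11.75 press mm [-99.1 -86.9  66.8] F press [ 0.17 -1.37 -0.18] grip 0.006578552395704712
target [0.532 0.061 0.066] shift cm [-0.23  2.88  0.08] rot [-0.     0.     0.004]
t 11.75 press mm [-99.1 -86.9  66.8] F press [ 0.17 -1.37 -0.18] grip 0.006578552395704712
target [0.541 0.052 0.066] shift cm [-1.07  3.85  0.08] rot [-0.     0.     0.004]
```

Request:
servo_tool(commands=[0,0.5,0,0,0,0,0,0,1.0,0,0,0,0,0,0,1.4,0,0,0,0,0,0,1.8,0,0,0,0,0,-0.1,2.4,0,0,0,0,0,-0.2,2.9,0,0,0,0,0])

```text
t: 12.25
ee_pos: [0.5326, 0.0614, 0.0669]
orientation: [[0.121, 0.993, -0.0], [0.993, -0.121, 0.0], [-0.0, -0.0, -1.0]]
wrist_force: [-2.0, -0.1, -0.0]
grip_width: 0.002
grip_force: 0.6
```

```bash
python3 go.py -88.5 -48.4 66;python3 go.py -77.4 -39.6 66;python3 shot.py 7
```

```text
t 12.25 press mm [-97.2 -57.6  66.9] F press [ 0.36 -2.   -0.03] grip 0.0016107236983177503
target [0.541 0.052 0.066] shift cm [-0.87  0.92  0.09] rot [-0.     0.     0.004]
t 12.25 press mm [-97.2 -57.6  66.9] F press [ 0.36 -2.   -0.03] grip 0.0016107236983177503
target [0.548 0.04  0.066] shift cm [-1.99  1.79  0.09] rot [-0.     0.     0.004]
side board [([-102.3, -231.5], 0.95), ([27.0, 2.3], 0.88), ([-404.5, -152.8], 0.61)]
side keeper_pivot [([-44.6, -82.5], 0.75)]
side keeper_post [([-83.2, -46.6], 0.48)]
top board [([-422.4, -177.7], 0.78), ([23.5, 1.3], 0.67)]
top keeper_pivot [([-40.7, -86.1], 0.88)]
top keeper_post []
```

View pics/7.png

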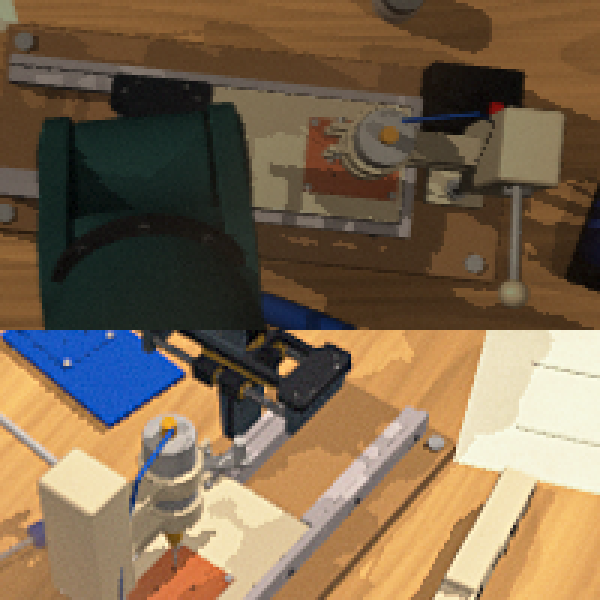

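The post, now at side crop (240,450), has turned in and moves with the finger (2 N). I'll continue round the arc.

Request:
servo_tool(commands=[-0.3,0.4,0,0,0,0,0,-0.9,0.9,0,0,0,0,0,-1.4,1.4,0,0,0,0,0,-2.0,1.8,0,0,0,0,0,-2.0,1.8,0,0,0,0,0])

```text
t: 13.07
ee_pos: [0.5485, 0.0383, 0.067]
orientation: [[0.122, 0.993, 0.001], [0.993, -0.122, -0.0], [-0.0, 0.001, -1.0]]
wrist_force: [-0.3, -0.1, -0.2]
grip_width: 0.001
grip_force: 0.0
```

Request:
servo_tool(commands=[-0.4,0.3,0,0,0,0,0,-0.8,0.6,0,0,0,0,0,-1.1,0.7,0,0,0,0,0,-1.1,0.7,0,0,0,0,0])

```text
t: 13.4
ee_pos: [0.5534, 0.0272, 0.0669]
orientation: [[0.121, 0.993, 0.0], [0.993, -0.121, -0.0], [-0.0, 0.0, -1.0]]
wrist_force: [0.4, -0.3, 0.4]
grip_width: 0.005
grip_force: 0.0
```

```bash
python3 go.py -65 -32 66
```

```text
t 13.4 press mm [-65.8 -32.7  66.9] F press [0.23 0.47 0.42] grip 0.0047690529116017665
target [0.554 0.026 0.066] shift cm [-0.08  0.07  0.09] rot [0.    0.    0.003]
```

Request:
servo_tool(commands=[-0.1,0,0,0,0,0,0,-0.2,0,0,0,0,0,0,-0.3,0,0,0,0,0,0])

```text
t: 13.65
ee_pos: [0.5531, 0.0253, 0.0671]
orientation: [[0.121, 0.993, 0.001], [0.993, -0.121, 0.001], [0.001, 0.001, -1.0]]
wrist_force: [2.7, 13.5, 0.1]
grip_width: 0.005
grip_force: 7.1
```

Request:
servo_tool(commands=[-0.1,0,0,0,0,0,0,-0.2,0,0,0,0,0,0])

```text
t: 13.82
ee_pos: [0.553, 0.0244, 0.0671]
orientation: [[0.122, 0.993, 0.001], [0.993, -0.122, 0.003], [0.003, 0.001, -1.0]]
wrist_force: [3.2, 29.4, -1.5]
grip_width: 0.005
grip_force: 14.8
```

```bash
python3 go.py; python3 shot.py 8
```

```text
t 13.8167 press mm [-63.  -32.7  67.1] F press [-29.61  -0.52  -1.53] grip 0.005421250915763988
side board [([19.8, -4.1], 0.74), ([-414.9, -162.8], 0.69), ([-98.4, -244.3], 0.62)]
side keeper_pivot [([-40.0, -84.3], 0.81), ([34.7, 7.5], 0.35), ([105.0, -128.8], 0.21)]
side keeper_post [([-42.1, -21.9], 0.54)]
top board [([22.8, 10.5], 0.86), ([-415.8, -175.2], 0.6), ([-123.2, -259.2], 0.58)]
top keeper_pivot [([26.7, -1.5], 0.19)]
top keeper_post []
```

View pics/8.png

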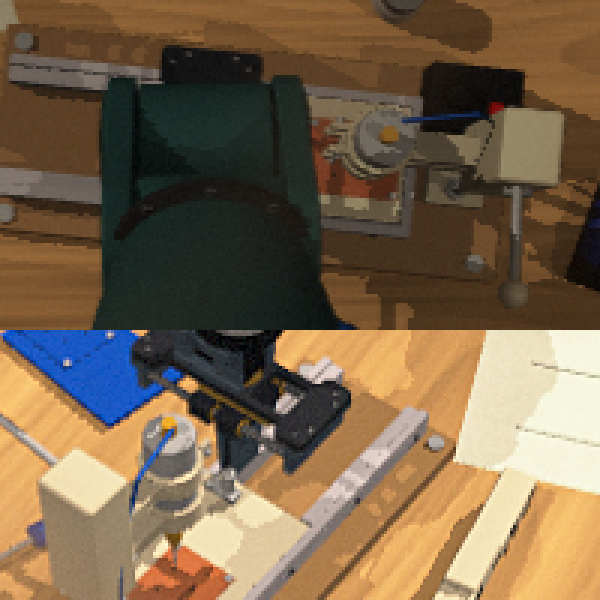

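The force rises to 30 N at x = -65, where the stop should be, and the post reads (-42, -22). I'll back off, rise and check.

Request:
servo_tool(commands=[0.6,0,0,0,0,0,0,1.5,0,0,0,0,0,0,3,0,-2,0,0,0,0,6,0,-5,0,0,0,0,9.5,0,-8,0,0,0,0,13,0,-8,0,0,0,0,16,0,-8,0,0,0,0,16,0,-8,0,0,0,0])

```text
t: 14.88
ee_pos: [0.5728, 0.1862, 0.148]
orientation: [[0.118, 0.993, 0.002], [0.993, -0.118, 0.001], [0.001, 0.002, -1.0]]
wrist_force: [-0.6, -0.2, 0.7]
grip_width: 0.008
grip_force: 0.0
```

```bash
python3 go.py; python3 shot.py 9
```

```text
t 14.8833 press mm [-226.   -33.3  148. ] F press [ 0.25 -0.59  0.65] grip 0.007952403699162688
side board [([23.2, -1.7], 0.94), ([-105.4, -247.9], 0.93), ([-410.8, -164.1], 0.57)]
side keeper_pivot [([97.5, -123.4], 0.58), ([-38.8, -81.9], 0.56), ([-48.0, -33.0], 0.26)]
side keeper_post [([-36.7, -19.4], 0.53)]
top board [([24.0, 6.5], 0.8), ([95.7, 147.2], 0.68), ([-126.4, -264.4], 0.65)]
top keeper_pivot [([-31.7, -73.0], 0.72)]
top keeper_post [([-42.6, -24.2], 0.65)]
```

View pics/9.png

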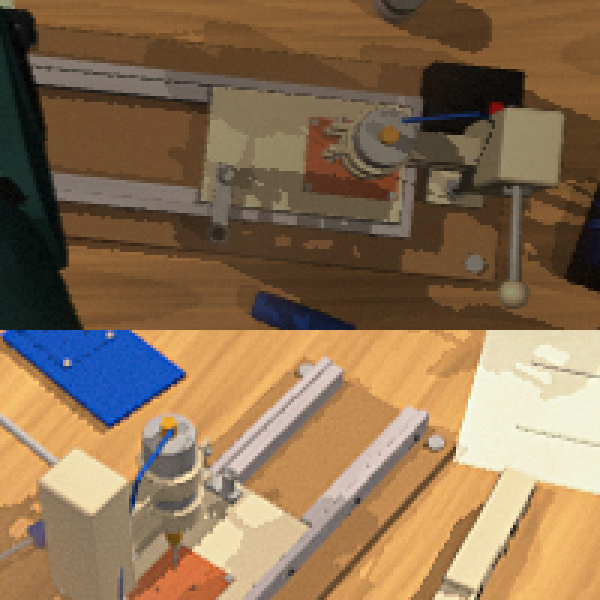

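The keeper lies squarely across the board: pivot at top crop (218,233), post at (226,173). The board is seated, the robot is clear, and the bystanders are where they were.

```bash
python3 -c "
from cell import bot
print(bot.hand_in())"
```

```text
the job is handed in; nothing more can be done
None
```

I pushed the board along its rails to the stop, where it looks flat in its notch, then turned the keeper to its stop squarely across it, and handed the job in at about 15 s with the robot clear; I didn't feel a distinct drop or see a verdict.

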